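# Clamp a filter cassette in the bench screw press

### The job

Set the round white filter cassette flat in the recess of the press's sliding tray, push the tray gently all the way home under the press, then wind the crank clockwise (seen from above) until the platen just meets the cassette and give it one more quarter turn, so that the cassette stays clamped at its sealing pressure. Do not over-tighten it at any time, and leave the other things on the table where they are.

Things in the scene. Friction and masses are not known exactly. Their poses are not given: they have to be found in the camera images.
- cassette_center (a point): centre (half-way up) of the loose filter cassette: a plain white ribbed disc standing flat on the table, 48 mm across (51 mm over the seam ring at half height), 34 mm high, about 80 g; z is its upright axis. The ribbed side can be gripped anywhere round
- cassette: the same cassette; origin at the centre of its underside, z up
- tray: aluminium tray of the press: an 84 mm square block with a round recess, and an upright push plate at its front; it slides in the press with 3 N of friction and stays where it is left. Origin at table level under the centre of the recess; its +x axis is the direction in which the tray travels home, z up. Block top 34 mm above the table; guide rails 28 mm high run 50 mm to either side
- recess (a point): centre of the floor of the tray's recess, 26 mm above the table; the recess is 52 mm across and 8 mm deep with a chamfered mouth; +x is the direction of travel home, z up. It starts 105 to 120 mm short of the screw axis; fully home, against the stop, it is right under that axis
- push_plate (a point): middle of the outer (front) face of the push plate, 43 mm above the table; the plate is 64 mm wide, 10 mm thick, its top 60 mm and its bottom 20 mm above the table; push it toward +x of this point. It lies 90 mm in front of the recess centre
- press_axis (a point): point on the upright screw axis of the press, which stands fixed on the table, at the height of the middle of the crank knob (245 mm above the table). The press head (underside 151 mm, top 195 mm above the table) reaches 28 mm in front of this axis, and the column stands behind it; +x points from the loading front to the column
- crank_knob (a point): middle of the upright black crank knob: 20 mm across, 45 mm high (222 to 267 mm above the table), spinning freely on its pin 50 mm from the screw axis, so that it can be held without turning the wrist. The crank arm lies just under it (top 220 mm)
- crank (a joint): angle of the crank in rad, growing clockwise seen from above, which lowers the platen 40 mm a turn; the crank itself keeps its height and holds where it is left. Starts between 0 and 1. Running free it takes 0.36 N m (7 N at the knob while turning, some less once stopped). At contact the torque steps up by 0.24 N m (5 N at the knob), then grows by 0.025 N m per tenth of a turn
- press: the press, fixed on the table; origin on the table under the screw axis, +x from the loading front to the column. Its platen, a sprung steel disc 42 mm across under the head, has been set anywhere within 34 mm, so the angle at which it meets the cassette is not known beforehand (between a third of a turn and one and a quarter turns from crank angle 0)
- tape_roll: roll of tan tape lying flat, 58 mm across, 19 mm high, with a hole in the middle; origin under its centre; a bystander
- bench_timer: small flat bench timer, 64 x 62 x 22 mm; origin under its centre; a bystander
- dropper_bottle: standing brown dropper bottle, 33 mm across, 106 mm high; origin under its centre; a bystander
- label_roll: roll of white labels lying flat, 72 mm across, 30 mm high; origin under its centre; a bystander
- specimen_cup_2: standing lidded specimen cup, 55 mm across, 72 mm high, on the side table; origin under its centre; a bystander

How it is judged:
By the outcome, as a careful person would: the job done as asked, in the order asked, and still so for the second after the job is handed in, with the robot touching nothing.
It also fails if it takes over 72 s, if anything falls off the work surface, if the arm or the gripper's body presses on something with over 40 N, if the wrist force passes 120 N, or if a joint passes its speed limit or range.

### The arm

A 6-joint arm with a two-finger parallel gripper is mounted at the origin on a cart in front of the work surface, level with it; the furniture and walls round the work are solid. World frame = base frame: x ahead of the robot, y to its left, z up, the work surface at z = 0. Lengths are in m, angles in degrees, forces in N, time in s.
With the tool pointing down it reaches from about 0.25 to 0.775 m from the base axis. Payload 4 kg.
Tool frame: the origin (TCP) lies at the very end of the fingers, on their centre line; the grasp point (between the pads) lies 19 mm behind it; x points along the fingers, y is the direction in which the jaws open and shut, and the axes are right-handed (so a half turn about x gives the same grasp; the last joint's range is limited). The gripper opens to 94 mm and grips with 3 to 60 N. Pads are 16 mm wide; open, the fingers measure 119 mm over their backs; the gripper's body (75 mm by 177 mm) begins 78 mm behind the grasp point.
Start: joints at [61.186, 4.996, 78.535, -0, 96.463, -5.907], TCP at [0.214, 0.507, 0.206] pointing down, gripper open.
Joint ranges: [-177.83, 177.83], [-43.37, 116.18], [15.69, 146.23], [-61.86, 241.86], [9.47, 152.12], [-147.06, 147.06]. Speed limits (degrees/s): [159.86, 159.86, 180, 180, 180, 180].

### API

Orientations are given as a 3x3 rotation matrix whose columns are the frame's x, y, z axes.
In Python, from rig import manip gives the robot as it stands. The module is installed in compiled form; this text tells all that it offers.
- The arm moves only by the shell command python3 -m crank 'ROWS' [OPENING] [FORCE]. ROWS is JSON, a list of rows, each a list of 4 numbers: the shift along the tool's x, y, z in m, then the turn about the tool's x in degrees. A call has 1 to 20 rows; each row is the pose to reach, as a shift and turn from the pose measured when the call began, along the tool's axes at that moment; what a row does not reach only later rows make up. A row lasts 1/12 s, in which the tool goes at most 41.7 mm and 7.16 degrees, less where a joint would pass 70% of its speed; a pose out of reach is approached as far as the arm can. A call with a gripper value outside its range is refused whole. OPENING is the opening in per cent of the stroke, from 0 (shut) to 100 (fully open), set as the call begins (- or left out, the last holds). The fingers move at their own pace and stop on an object; FORCE is the grip in N (left out, the last holds). Time passes only in rows, so rows that repeat a pose let the fingers close. It gives the time, the measured TCP pose, the force and the opening at its end, in the units of the state.
- manip.sense(): the state, without advancing time (a new reading comes with each control period).
- manip.camera(name): name is "scene" or "top"; returns a dict with "pixels" (400x640x3 uint8, red, green, blue), "camera_matrix" (3x3 intrinsics, pixels), "origin" and "orientation" of the camera in the world. Camera axes: x right, y up, looking along -z (the intrinsics and any distortion apply to the point x, -y, -z); pixel columns grow to the right and rows downward; lengths in m; the calibration is good to about 2 mm. A picture is of the moment at which its call begins. There is no depth.
- manip.hand_in(): hands the job in, once; it reports no verdict.
The state is a dict: "clock": time; "qpos": joint angles; "qvel": joint speeds; "joint_efforts": joint torques, N m; "ee_pos": TCP position; "eef_rot": TCP orientation; "force": force on the tool from outside, world axes, zero at the start; "torque": the same for the moment, N m; "finger_gap": finger opening in m.
Only numpy, scipy, OpenCV 4.12 (cv2) and the standard library are available. Lean on these libraries where they do the work, as an engineer would, in place of code of your own. Each camera call takes 0.05 s, during which the arm holds its last target.

## Working session

There is one attempt and no reset: what is moved stays moved. The work goes in short steps, Python scripts to look and compute and a shell command to move; the robot and the scene stay as the last step left them, time stands still between calls to the robot, and variables do not carry over. Pictures are saved under pics/ and viewed, and the job is handed in when it is done.

```bash
mkdir -p pics; ls
python3 - <<'E'
from rig import manip
import cv2,json,numpy as np
for n in("scene","top"):
    c=manip.camera(n); cv2.imwrite(f"pics/{n}0.png",c["pixels"][:,:,::-1])
    print(n,{k:np.round(np.array(v),4).tolist() for k,v in c.items() if k!="pixels"})
print(manip.sense())
E
```

```text
pics
scene {'camera_matrix': [[413.336, 0.0, 316.6006], [0.0, 413.336, 203.2373], [0.0, 0.0, 1.0]], 'origin': [0.0751, -0.678, 0.7752], 'orientation': [[0.8941, 0.2403, -0.3778], [-0.4472, 0.5213, -0.7268], [0.0223, 0.8188, 0.5736]]}
top {'camera_matrix': [[392.9088, 0.0, 316.2327], [0.0, 392.9088, 197.8865], [0.0, 0.0, 1.0]], 'origin': [0.4113, 0.0909, 1.3917], 'orientation': [[0.0274, 0.9966, -0.0779], [-0.9996, 0.0278, 0.0031], [0.0053, 0.0778, 0.997]]}
{'clock': 0.1, 'qpos': array([ 6.11863274e+01,  5.03568095e+00,  7.86151853e+01, -9.28592286e-04,
        9.64621895e+01, -5.90597675e+00]), 'qvel': array([ 0.03559959, -0.07458229, -0.23298347, -0.04717131,  0.01188352,
       -0.05702105]), 'joint_efforts': array([ 2.75962877e-03, -3.41255665e+01, -3.03301728e+01,  7.21463864e-02,
        3.04428278e-02, -8.66841788e-05]), 'ee_pos': array([0.2138486 , 0.50619412, 0.20442149]), 'eef_rot': array([[-9.36895673e-04,  3.89248424e-01,  9.21132339e-01],
       [-1.73665741e-03,  9.21130721e-01, -3.89249507e-01],
       [-9.99998053e-01, -1.96437748e-03, -1.87012227e-04]]), 'force': array([ 0.44244488, -0.31701849,  0.1684319 ]), 'torque': array([-0.02019864, -0.02615033,  0.00208338]), 'finger_gap': 0.09382965391771335}
```

View pics/scene0.png

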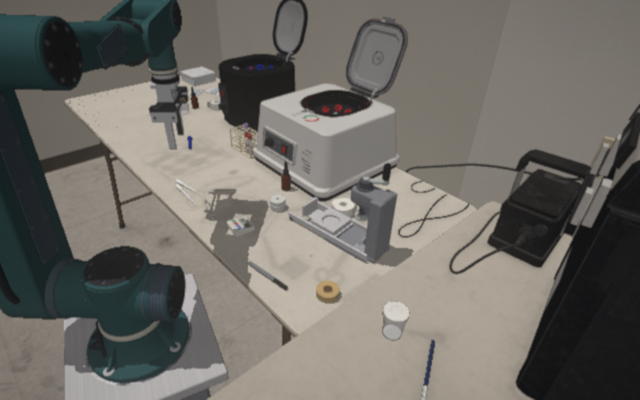

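View pics/top0.png

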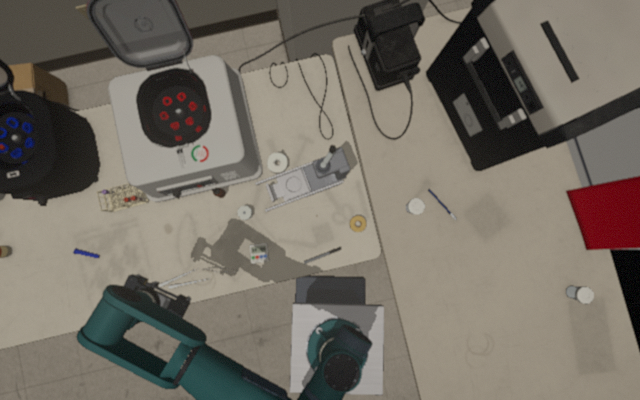

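The scene view shows the cassette at about (278,203), the tray recess at (325,218) and the press column at (375,220). In the top view the cassette is at (245,212), the recess at (293,186) and the press head near (330,168). I'll zoom in on both.

Run:
```python
import cv2
a=cv2.imread("pics/scene0.png")[165:275,250:410]; b=cv2.imread("pics/top0.png")[130:240,225:385]
cv2.imwrite("pics/za.png",cv2.resize(a,None,fx=5,fy=5,interpolation=cv2.INTER_CUBIC))
cv2.imwrite("pics/zb.png",cv2.resize(b,None,fx=5,fy=5,interpolation=cv2.INTER_CUBIC))
```

```text
(no output)
```

View pics/za.png

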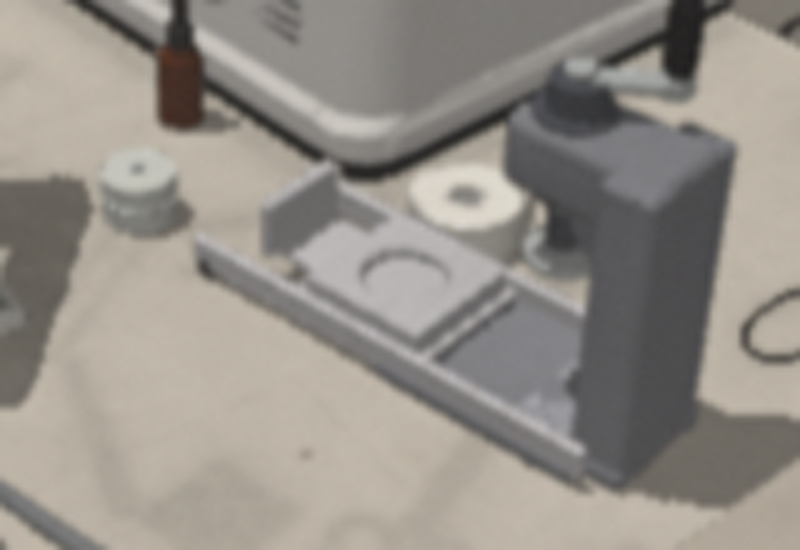

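View pics/zb.png

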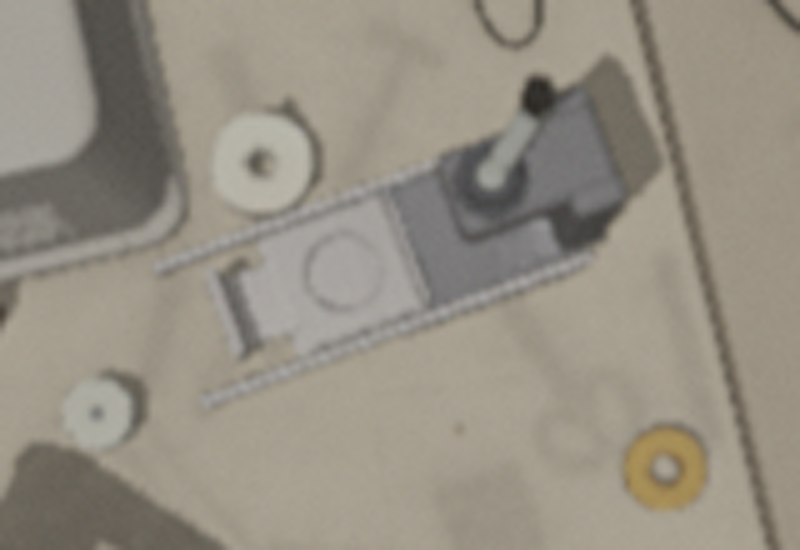

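Both views are clear. I'll measure the features now.

```bash
cat > h.py <<'E'
from rig import manip
import cv2,numpy as np
K={};R={};O={}
def grab(n,name=None):
    c=manip.camera(n); K[n]=np.array(c["camera_matrix"]);R[n]=np.array(c["orientation"]);O[n]=np.array(c["origin"])
    im=c["pixels"][:,:,::-1].copy()
    if name: cv2.imwrite(f"pics/{name}.png",im)
    return im
def ray(n,u,v):
    d=np.linalg.inv(K[n])@np.array([u,v,1.]); d=np.array([d[0],-d[1],-d[2]]); d=R[n]@d; return d/np.linalg.norm(d)
def plane(n,u,v,z):
    d=ray(n,u,v); return O[n]+d*(z-O[n][2])/d[2]
def proj(n,P):
    p=R[n].T@(np.array(P)-O[n]); q=K[n]@np.array([p[0],-p[1],-p[2]]); return q[:2]/q[2]
def tri(a,b):
    # a in scene, b in top
    A=[];B=[]
    D=np.zeros((3,3));e=np.zeros(3)
    for n,p in(("scene",a),("top",b)):
        d=ray(n,*p);M=np.eye(3)-np.outer(d,d);D+=M;e+=M@O[n]
    X=np.linalg.solve(D,e); return X,[proj("scene",X)-a,proj("top",X)-b]
def zoom(im,x0,y0,w,h,f,name):
    cv2.imwrite(f"pics/{name}.png",cv2.resize(im[y0:y0+h,x0:x0+w],None,fx=f,fy=f,interpolation=cv2.INTER_CUBIC))
E
python3 - <<'E'
from h import *
s=grab("scene");t=grab("top")
sz=lambda x,y:np.array([(x+.5)/5-.5+250,(y+.5)/5-.5+165]); tz=lambda x,y:np.array([(x+.5)/5-.5+225,(y+.5)/5-.5+130])
np.set_printoptions(precision=4,suppress=True)
for nm,a,b in [("cass_top",sz(138,168),tz(97,412)),("recess",sz(406,273),tz(343,272)),("hub",sz(580,68),tz(491,178))]:
    print(nm,*tri(a,b))
for nm,p,z in [("cass",(97,412),.034),("recess",(343,272),.034),("knobtop",(539,90),.267),("plateL",(212,272),.06),("plateR",(245,355),.06),
  ("railLn",(157,268),.028),("railLf",(440,163),.028),("railRn",(205,403),.028),("railRf",(585,260),.028),("label",(262,162),.03),("hubtop",(491,178),.23)]:
    print("top",nm,plane("top",*tz(*p),z))
for nm,p,z in [("cass",(138,168),.034),("recess",(406,273),.034),("plateL",(330,165),.06),("plateR",(264,212),.06),("railRn",(198,236),.028),("railRf",(583,450),.028)]:
    print("scene",nm,plane("scene",*sz(*p),z))
# cassette mask
for im,n,(x0,y0,w,h) in((s,"scene",(260,185,40,35)),(t,"top",(232,198,26,28))):
    lab=cv2.cvtColor(im,cv2.COLOR_BGR2LAB)[y0:y0+h,x0:x0+w].astype(int)
    print(n); print(lab[h//2,:,0]);print(lab[h//2,:,2])
E
```

```text
cass_top [0.4611 0.3343 0.0368] [array([0.1119, 0.0003]), array([-0.043 ,  0.0932])]
recess [0.5635 0.1678 0.0356] [array([-0.0528,  0.0021]), array([ 0.0213, -0.0397])]
hub [0.6024 0.0698 0.2226] [array([-0.3508,  0.0266]), array([ 0.1551, -0.2555])]
top cass [0.4616 0.3346 0.034 ]
top recess [0.5635 0.168  0.034 ]
top knobtop [0.6467 0.0445 0.267 ]
top plateL [0.5581 0.2557 0.06  ]
top plateR [0.5021 0.2312 0.06  ]
top railLn [0.5634 0.2981 0.028 ]
top railLf [0.643  0.1028 0.028 ]
top railRn [0.4701 0.2611 0.028 ]
top railRf [ 0.5774 -0.0004  0.028 ]
top label [0.6398 0.2273 0.03  ]
top hubtop [0.6005 0.0704 0.23  ]
scene cass [0.4623 0.3382 0.034 ]
scene recess [0.5647 0.1696 0.034 ]
scene plateL [0.5569 0.2564 0.06  ]
scene plateR [0.4991 0.2283 0.06  ]
scene railRn [0.4709 0.2629 0.028 ]
scene railRf [ 0.5808 -0.0024  0.028 ]
scene
[108 109 109 109 109 108 120 155 175 170 152 149 167 179 187 190 193 193
 190 187 181 170 154 131 124 150 179 187 187 187 188 187 188 188 187 188
 188 188 188 187]
[133 133 133 133 132 133 133 135 136 134 132 131 132 133 132 133 133 133
 132 132 132 132 131 131 132 134 135 135 136 136 136 136 136 136 136 136
 135 136 136 136]
top
[166 164 164 163 160 167 175 179 178 178 168 145 131 153 176 178 178 180
 170 136 108 107 135 158 165 165]
[136 137 136 137 136 134 134 132 133 134 133 131 130 132 133 134 133 133
 134 135 133 134 136 136 137 137]
```

Run:
```python
import cv2,numpy as np
s=cv2.imread("pics/scene0.png");t=cv2.imread("pics/top0.png")
def z(im,x0,y0):
    return cv2.resize(im[y0:y0+25,x0:x0+33],(396,300),interpolation=cv2.INTER_CUBIC)
o=np.vstack([np.hstack([z(s,262,190),z(s,315,205)]),np.hstack([z(t,229,200),z(t,277,172)])])
cv2.imwrite("pics/zz.png",o)
from h import *
grab("scene");grab("top")
# bottle: cap top in both
print(plane("scene",285.5,190,0),plane("scene",286,165,.106),plane("top",219,192,.1))
```

```text
[0.52442297 0.41908084 0.        ] [0.52238137 0.40453067 0.106     ] [0.52275823 0.40786742 0.1       ]
```

View pics/zz.png

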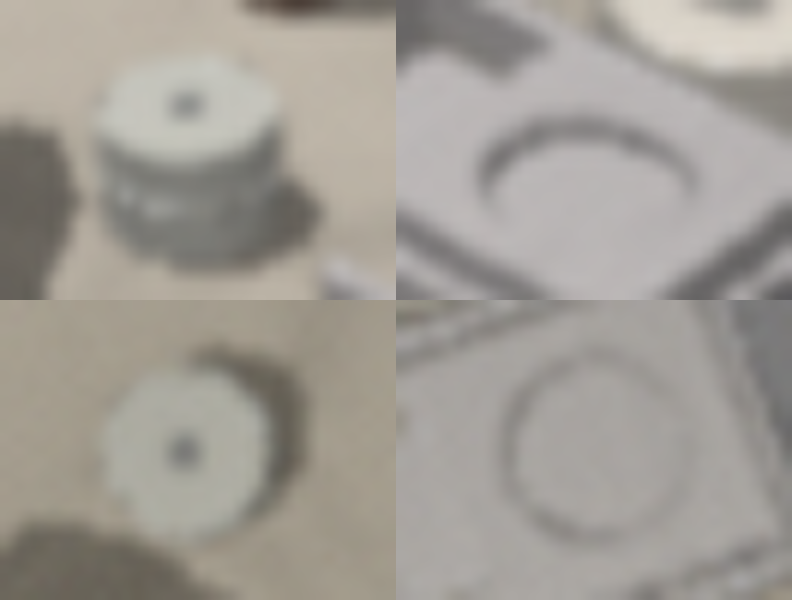

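The cassette hub dot is at scene (277.1,198.3) and top (243.9,212.2). The recess centre is at scene (330.5,219.9) and top (293.4,183.8). The bottle stands about 95 mm from the cassette, so I'll pick with the jaws along world x.

```bash
cat >> h.py <<'E'
np.set_printoptions(precision=4,suppress=True)
def to(P,yaw=None):
    """shift in current tool axes to P, and turn about tool x to bring y to angle yaw(deg)"""
    s=manip.sense();E=np.array(s["eef_rot"]);d=E.T@(np.array(P)-s["ee_pos"])
    a=np.degrees(np.arctan2(E[1,1],E[0,1]))
    print("shift",d,"turn",None if yaw is None else (a-yaw+180)%360-180,"yaw",a,"at",s["ee_pos"],"F",s["force"],"gap",s["finger_gap"],"t",s["clock"])
E
python3 - <<'E'
from h import *
grab("scene");grab("top")
for a,b,z in(((277.1,198.3),(243.9,212.2),.034),((330.5,219.9),(293.4,183.8),.034)):
    print(tri(a,b),plane("scene",*a,z),plane("top",*b,z))
to((0.4615,0.3355,0.07),0)
to((0.4615,0.3355,0.012),0)
E
```

```text
(array([0.4607, 0.3346, 0.0363]), [array([0.0401, 0.0001]), array([-0.0154,  0.0334])]) [0.4618 0.3378 0.034 ] [0.4609 0.335  0.034 ]
(array([0.5636, 0.1677, 0.033 ]), [array([ 0.2701, -0.0111]), array([-0.1087,  0.203 ])]) [0.5623 0.1669 0.034 ] [0.5643 0.1673 0.034 ]
shift [ 0.1354 -0.0613  0.2945] turn 67.09356734804192 yaw 67.0935673480419 at [0.2141 0.5066 0.2054] F [-0.4165 -0.9704 -0.6531] gap 0.09385487308030314 t 0.4
shift [ 0.1934 -0.0613  0.2945] turn 67.09356734804192 yaw 67.0935673480419 at [0.2141 0.5066 0.2054] F [-0.4165 -0.9704 -0.6531] gap 0.09385487308030314 t 0.4
```

```bash
python3 -m crank '[[0,-0.006,0.03,7],[0,-0.012,0.06,14],[0.01,-0.018,0.09,21],[0.01,-0.024,0.12,28],[0.02,-0.03,0.15,35],[0.02,-0.036,0.18,42],[0.03,-0.042,0.21,49],[0.03,-0.048,0.24,56],[0.03,-0.055,0.27,62],[0.03,-0.061,0.294,67],[0.06,-0.061,0.294,67.1],[0.09,-0.061,0.294,67.1],[0.1,-0.061,0.294,67.1],[0.1,-0.061,0.294,67.1]]' 100 20
python3 - <<'E'
from h import *
to((0.461,0.3355,0.012),0)
t=grab("top");s=grab("scene")
cv2.imwrite("pics/c1.png",np.hstack([cv2.resize(i[y:y+110,x:x+110],(396,396),interpolation=cv2.INTER_CUBIC) for i,x,y in((s,225,130),(t,190,150))]))
E
```

```text
clock: 1.57
ee_pos: [0.4589, 0.3345, 0.1014]
eef_rot: [[-0.007, 1.0, -0.0], [-0.004, -0.0, -1.0], [-1.0, -0.007, 0.004]]
force: [-1.0, 0.2, 0.1]
finger_gap: 0.0936
shift [ 0.0894  0.0027 -0.0014] turn -0.019316383998244646 yaw -0.019316383998237274 at [0.4589 0.3345 0.1014] F [-0.9725  0.2003  0.0521] gap 0.09361585463307576 t 1.5667
```

View pics/c1.png

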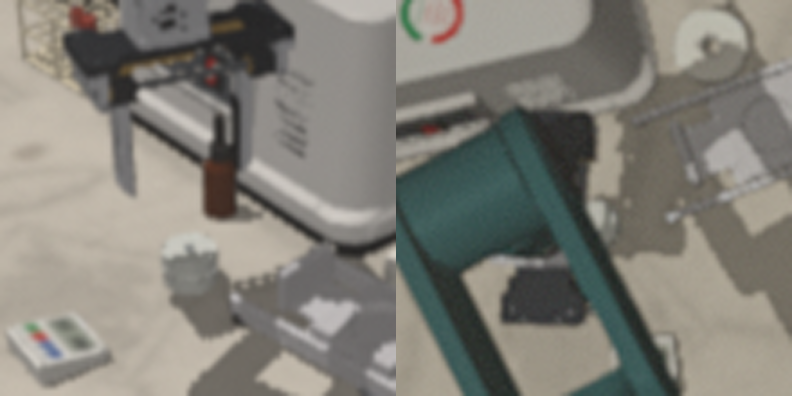

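The fingers straddle the cassette along world x, and the bottle (scene crop 218,180) stands clear behind. I'll descend and grip.

```bash
python3 -m crank '[[0.02,0.001,-0.001,0],[0.04,0.002,-0.001,0],[0.06,0.0025,-0.0012,0],[0.075,0.0025,-0.0012,0],[0.085,0.0025,-0.0012,0],[0.089,0.0025,-0.0012,0],[0.089,0.0025,-0.0012,0],[0.089,0.0025,-0.0012,0]]' 100 20; python3 -m crank '[[0,0,0,0],[0,0,0,0],[0,0,0,0],[0,0,0,0],[0,0,0,0],[0,0,0,0],[0,0,0,0],[0,0,0,0],[0,0,0,0],[0,0,0,0]]' 30 20
```

```text
clock: 2.33
ee_pos: [0.4645, 0.3382, 0.0185]
eef_rot: [[0.002, 1.0, 0.001], [0.001, 0.001, -1.0], [-1.0, 0.002, -0.001]]
force: [-0.1, 0.7, 0.3]
finger_gap: 0.0939
clock: 3.17
ee_pos: [0.4645, 0.3382, 0.0187]
eef_rot: [[0.002, 1.0, 0.001], [0.001, 0.001, -1.0], [-1.0, 0.002, -0.001]]
force: [-1.1, -0.0, 2.7]
finger_gap: 0.0473
```

```bash
python3 -m crank '[[-0.01,0,0,0],[-0.025,0,0,0],[-0.05,0,0,0],[-0.075,0,0,0],[-0.08,0,0,0],[-0.08,0,0,0]]' 30 20
python3 - <<'E'
from h import *
to((0.5637,0.1675,0.09),22.2)
t=grab("top");s=grab("scene")
cv2.imwrite("pics/c2.png",np.hstack([cv2.resize(i[y:y+110,x:x+110],(396,396),interpolation=cv2.INTER_CUBIC) for i,x,y in((s,225,130),(t,190,150))]))
E
```

```text
clock: 3.67
ee_pos: [0.466, 0.3391, 0.1017]
eef_rot: [[0.008, 1.0, 0.001], [0.004, 0.001, -1.0], [-1.0, 0.008, -0.004]]
force: [-0.5, 1.1, -0.9]
finger_gap: 0.0471
shift [0.0117 0.0975 0.1717] turn -22.159332166920137 yaw 0.040667833079846206 at [0.466  0.3391 0.1017] F [-0.4586  1.1219 -0.885 ] gap 0.04711926603030528 t 3.6667
```

View pics/c2.png

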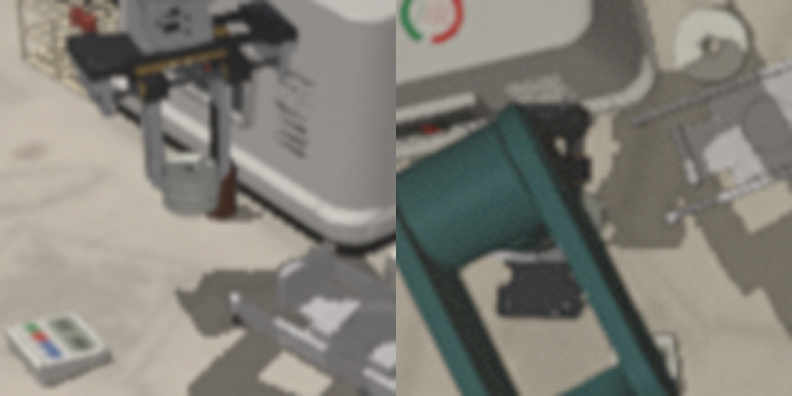

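Held upright. I'll carry it over the recess and turn the jaws across the tray.

```bash
python3 -m crank '[[0,0.01,0.017,-3],[0,0.02,0.034,-6],[0,0.03,0.05,-9],[0,0.04,0.067,-12],[0,0.05,0.085,-15],[0,0.06,0.105,-18],[0,0.07,0.125,-21],[0,0.08,0.145,-22.2],[0,0.09,0.158,-22.2],[0,0.095,0.166,-22.2],[0,0.0975,0.169,-22.2],[0,0.0975,0.169,-22.2],[0,0.0975,0.169,-22.2]]'
python3 - <<'E'
from h import *
to((0.5637,0.1675,0.09),22.2)
t=grab("top","t3");s=grab("scene","s3")
cv2.imwrite("pics/c3.png",np.hstack([cv2.resize(i[y:y+80,x:x+80],(396,396),interpolation=cv2.INTER_CUBIC) for i,x,y in((s,290,160),(t,250,150))]))
E
```

```text
clock: 4.85
ee_pos: [0.5608, 0.1694, 0.0969]
eef_rot: [[-0.001, 0.926, 0.379], [0.001, 0.379, -0.926], [-1.0, -0.0, -0.001]]
force: [-0.7, 0.4, -1.0]
finger_gap: 0.0475
shift [0.0069 0.002  0.0029] turn 0.055543558824552974 yaw 22.25554355882456 at [0.5608 0.1694 0.0969] F [-0.6542  0.3702 -0.9716] gap 0.04745683703248218 t 4.85
```

View pics/c3.png

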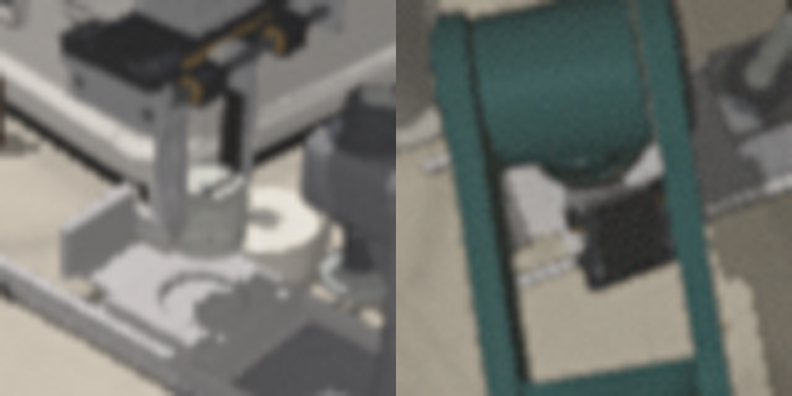

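Run:
```python
from h import *
s=cv2.imread("pics/s3.png"); zoom(s,310,180,50,40,14,"c4")
grab("scene")
E_=np.array(manip.sense()["eef_rot"])
c=manip.sense()["ee_pos"]
for off in (0,.003,.006):
    b=c+off*E_[:,2]; b[2]=.0969-.0187
    for r,h in((.024,0),(.0255,.017),(.024,.034)):
        th=np.linspace(0,2*np.pi,200)
        P=np.array([proj("scene",b+[r*np.cos(a),r*np.sin(a),h]) for a in th])
        Z=(P-[310,180]+.5)*14-.5
        print(off,h,"L/R/T/B zoom",Z[:,0].min(),Z[:,0].max(),Z[:,1].min(),Z[:,1].max())
```

```text
0 0 L/R/T/B zoom 174.4556756808107 405.94717377815846 323.06031567816086 457.8959456255548
0 0.017 L/R/T/B zoom 169.63061960076152 417.61060638759534 252.35293841537634 394.4381002534145
0 0.034 L/R/T/B zoom 179.4270771213462 414.7490584614537 188.64024182898663 321.19440325081325
0.003 0 L/R/T/B zoom 185.4692153608255 417.273858339962 328.62403328217914 463.8265653582991
0.003 0.017 L/R/T/B zoom 180.72797472093225 429.0461697794667 257.8631030207718 400.3382502369031
0.003 0.034 L/R/T/B zoom 190.62954516227262 426.27512732845776 194.11653310840802 327.03768631395997
0.006 0 L/R/T/B zoom 196.5119595201811 428.63059535705986 334.20226825371316 469.7731760770138
0.006 0.017 L/R/T/B zoom 191.85499804904077 440.51232476775806 263.38774675429784 406.25445885704596
0.006 0.034 L/R/T/B zoom 201.86221084919043 437.8322846700041 199.60734654484116 332.89699039523447
```

View pics/c4.png

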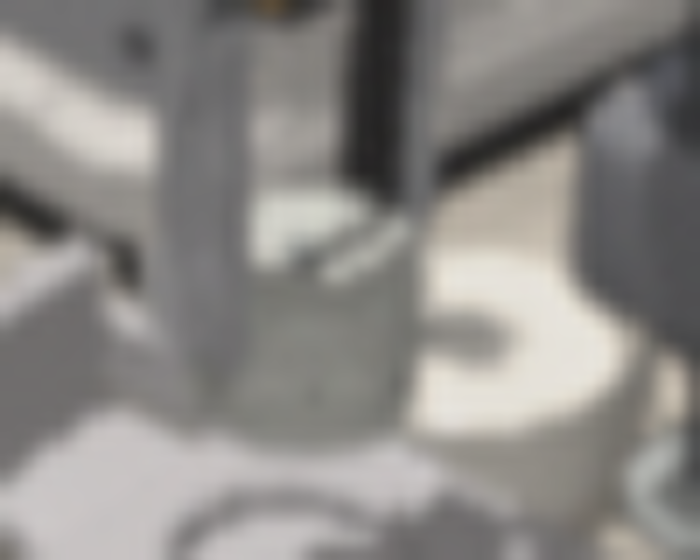

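The cassette hangs centred on the fingers: right edge about 418, bottom about 448 in the zoom, against a predicted 418 and 458 for zero offset. I'll go lower and check again.

```bash
python3 -m crank '[[0.007,0.001,0.001,0],[0.014,0.002,0.002,0],[0.021,0.002,0.003,0],[0.028,0.002,0.003,0],[0.033,0.002,0.003,0],[0.033,0.002,0.003,0],[0.033,0.002,0.003,0],[0.033,0.002,0.003,0]]'
python3 - <<'E'
from h import *
to((0.5637,0.1677,0.0447),22.2)
s=grab("scene","s5");t=grab("top","t5"); zoom(s,300,190,60,50,12,"c5");
E_=np.array(manip.sense()["eef_rot"]);c=manip.sense()["ee_pos"]
b=c.copy();b[2]-=.0187
th=np.linspace(0,2*np.pi,200)
for h,r,q in((0,.024,b),(.017,.0255,b),(.034,.024,b),(0,.026,np.array([.5637,.1677,.034]))):
    P=np.array([proj("scene",q+[r*np.cos(a),r*np.sin(a),h]) for a in th]);Z=(P-[300,190]+.5)*12-.5
    print("L/R/T/B",Z.min(0),Z.max(0))
E
```

```text
clock: 5.67
ee_pos: [0.5642, 0.1678, 0.0649]
eef_rot: [[0.001, 0.925, 0.38], [0.001, 0.38, -0.925], [-1.0, 0.002, -0.0]]
force: [-0.2, -1.0, -0.9]
finger_gap: 0.0473
shift [ 0.0202 -0.0005 -0.0001] turn 0.11058608028682215 yaw 22.31058608028683 at [0.5642 0.1678 0.0649] F [-0.2052 -1.0196 -0.9338] gap 0.04726521258911825 t 5.6667
L/R/T/B [281.66   261.5189] [477.1459 378.7826]
L/R/T/B [277.6844 202.529 ] [487.0688 326.1999]
L/R/T/B [286.0556 149.6859] [484.7276 265.1637]
L/R/T/B [269.8804 298.2824] [480.4787 426.0727]
```

View pics/c5.png

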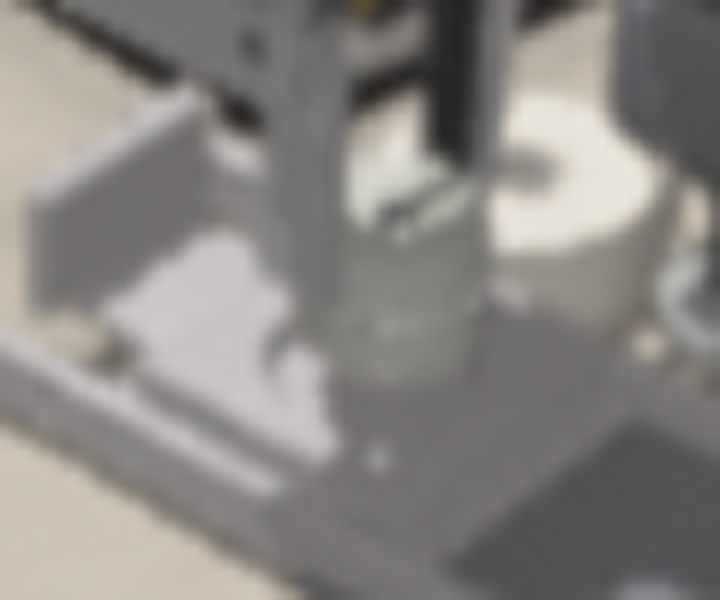

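Cassette bottom edge at 382 and right edge at 485 match the prediction, and the recess's left edge at 272 matches 270. I'll lower it.

```bash
python3 -m crank '[[0.003,-0.0005,0,0],[0.006,-0.0005,0,0],[0.009,-0.0005,0,0],[0.011,-0.0005,0,0],[0.013,-0.0005,0,0],[0.013,-0.0005,0,0],[0.013,-0.0005,0,0]]';  python3 -m crank '[[0.001,0,0,0],[0.002,0,0,0],[0.003,0,0,0],[0.004,0,0,0],[0.004,0,0,0],[0.004,0,0,0]]'
python3 - <<'E'
from h import *
to((0.5637,0.1677,0.0447),22.2)
E
```

```text
clock: 6.35
ee_pos: [0.564, 0.1678, 0.0526]
eef_rot: [[0.002, 0.925, 0.38], [0.001, 0.38, -0.925], [-1.0, 0.003, -0.0]]
force: [-0.9, 0.1, 2.6]
finger_gap: 0.0474
clock: 6.85
ee_pos: [0.564, 0.1687, 0.0503]
eef_rot: [[0.003, 0.925, 0.38], [0.003, 0.38, -0.925], [-1.0, 0.004, -0.001]]
force: [-4.1, 1.8, 6.9]
finger_gap: 0.0474
shift [ 0.0056 -0.0007  0.0008] turn 0.13283801292845965 yaw 22.332838012928452 at [0.564  0.1687 0.0503] F [-4.1087  1.8112  6.926 ] gap 0.047431779367494216 t 6.85
```

Contact came at rim height. The reaction pushes toward tool −y and −z, so I'll shift that way.

```bash
python3 -m crank '[[0.001,-0.0005,-0.0005,0],[0.001,-0.001,-0.001,0],[0.001,-0.0015,-0.0015,0],[0.001,-0.0015,-0.0015,0],[0.001,-0.0015,-0.0015,0]]'
python3 - <<'E'
from h import *
to((0.5637,0.1677,0.0447),22.2)
s=grab("scene","s6"); zoom(s,300,190,60,50,12,"c6");
E
```

```text
clock: 7.27
ee_pos: [0.5617, 0.1695, 0.0484]
eef_rot: [[0.002, 0.925, 0.38], [0.003, 0.38, -0.925], [-1.0, 0.003, -0.002]]
force: [0.9, 0.7, 0.1]
finger_gap: 0.0473
shift [0.0037 0.0012 0.0024] turn 0.12972233800161348 yaw 22.329722338001602 at [0.5617 0.1695 0.0484] F [0.93   0.671  0.1416] gap 0.047291372527483354 t 7.2667
```

View pics/c6.png

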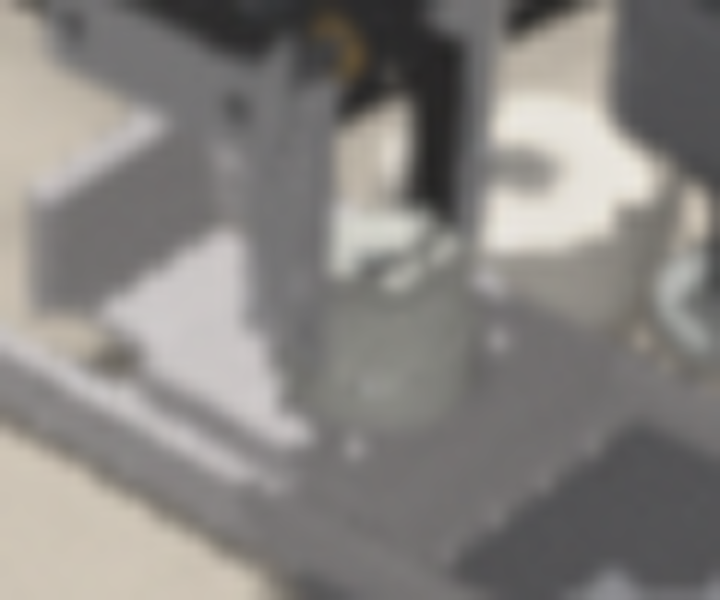

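Force dropped to near zero and the tool sank to 48 mm, so the cassette has slipped into the mouth. I'll lower it the rest of the way.

```bash
python3 -m crank '[[0.001,0,0,0],[0.002,0,0,0],[0.003,0,0,0],[0.003,0,0,0],[0.003,0,0,0]]';  python3 -m crank '[[0.001,0,0,0],[0.002,0,0,0],[0.002,0,0,0],[0.002,0,0,0]]'
```

```text
clock: 7.73
ee_pos: [0.5621, 0.1689, 0.0467]
eef_rot: [[0.003, 0.925, 0.38], [0.002, 0.38, -0.925], [-1.0, 0.003, -0.001]]
force: [-2.1, -2.5, 6.1]
finger_gap: 0.0475
clock: 8.07
ee_pos: [0.5626, 0.1683, 0.0459]
eef_rot: [[0.004, 0.925, 0.38], [0.001, 0.38, -0.925], [-1.0, 0.004, 0.001]]
force: [-2.0, -2.7, 6.0]
finger_gap: 0.0475
```

```bash
python3 -m crank '[[0.001,0,0.000,0],[0.002,0,0,0],[0.003,0,0,0],[0.003,0,0,0]]'
```

```text
clock: 8.4
ee_pos: [0.5629, 0.1679, 0.0453]
eef_rot: [[0.005, 0.925, 0.38], [0.0, 0.38, -0.925], [-1.0, 0.005, 0.002]]
force: [-3.6, -2.0, 10.9]
finger_gap: 0.0475
```

```bash
python3 -m crank '[[-0.001,0,0,0],[-0.001,0,0,0],[-0.001,0,0,0],[-0.001,0,0,0],[-0.001,0,0,0],[-0.001,0,0,0]]' 70 20;python3 -m crank '[[-0.01,0,0,0],[-0.025,0,0,0],[-0.045,0,0,0],[-0.065,0,0,0],[-0.085,0,0,0],[-0.1,0,0,0],[-0.1,0,-0.03,0],[-0.1,0,-0.065,0],[-0.1,0,-0.1,0],[-0.1,0,-0.13,0],[-0.1,0,-0.13,0],[-0.1,0,-0.13,0]]' 70 20
python3 - <<'E'
from h import *
to((0.5637,0.1677,0.0447),22.2)
s=grab("scene","s7"); zoom(s,300,190,60,50,12,"c7");t=grab("top","t7");zoom(t,250,140,100,75,7,"c7t")
E
```

```text
clock: 8.9
ee_pos: [0.5626, 0.1678, 0.0456]
eef_rot: [[0.004, 0.925, 0.38], [-0.0, 0.38, -0.925], [-1.0, 0.004, 0.002]]
force: [0.1, -0.3, -0.7]
finger_gap: 0.0657
clock: 9.9
ee_pos: [0.5123, 0.2893, 0.146]
eef_rot: [[0.005, 0.924, 0.382], [-0.0, 0.382, -0.924], [-1.0, 0.004, 0.002]]
force: [-0.0, -0.3, 1.4]
finger_gap: 0.0659
shift [0.1016 0.0006 0.1318] turn 0.2812502953936473 yaw 22.481250295393636 at [0.5123 0.2893 0.146 ] F [-0.0085 -0.3327  1.3969] gap 0.06585946913898877 t 9.9
```

View pics/c7.png

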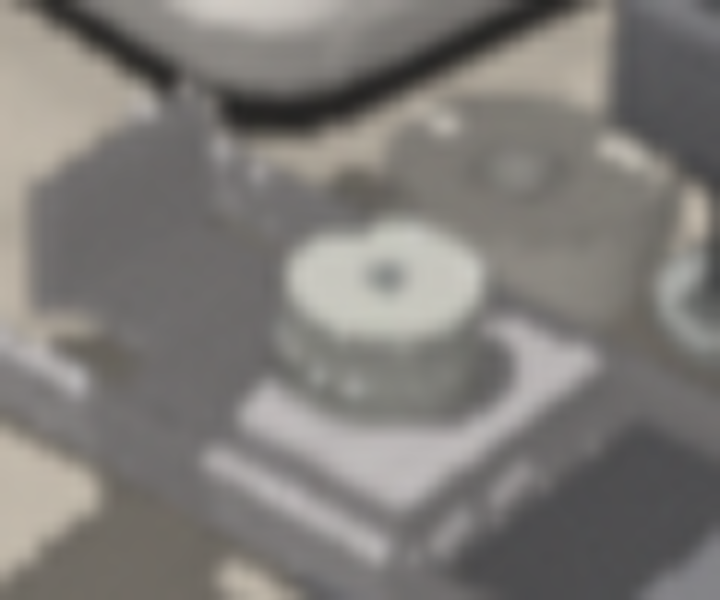

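View pics/c7t.png

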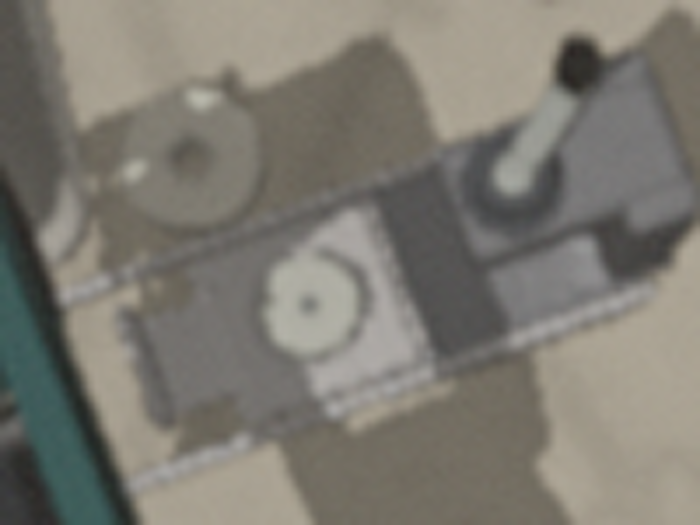

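The cassette sits in the recess with its hub dot at zoom (385,277). Before descending in front of the plate I'll check clearance to the centrifuge.

Run:
```python
from h import *
grab("scene");grab("top")
print("cassette", tri(((385.5/12)-.5+300,277.5/12-.5+190),(309.5/7-.5+250,304.5/7-.5+140)))
tz=lambda x,y:np.array([(x+.5)/5-.5+225,(y+.5)/5-.5+130])
for p in((182,205),(165,225),(0,260),(90,0),(95,130)):
    print(p,plane("top",*tz(*p),.02),plane("top",*tz(*p),.2))
sz=lambda x,y:np.array([(x+.5)/5-.5+250,(y+.5)/5-.5+165])
print("scene lower corner",plane("scene",*sz(370,150),.02))
print("scene upper corner",plane("scene",352,98,.2),plane("scene",340,123,.2))
n=np.array([.926,.378]);d=np.array([.378,-.926]);c=np.array([.5123,.2893])
for a in(-.0885,.0885):
  for b in(-.0375,.0375): print("body corner",c+a*n+b*d)
```

```text
cassette (array([0.5638, 0.1648, 0.0617]), [array([ 0.0566, -0.0023]), array([-0.023 ,  0.0427])])
(182, 205) [0.6093 0.2835 0.02  ] [0.5833 0.2582 0.2   ]
(165, 225) [0.5948 0.2949 0.02  ] [0.5707 0.2681 0.2   ]
(0, 260) [0.5668 0.4096 0.02  ] [0.5464 0.3678 0.2   ]
(90, 0) [0.754  0.3543 0.02  ] [0.709  0.3197 0.2   ]
(95, 130) [0.6609 0.3469 0.02  ] [0.6282 0.3133 0.2   ]
scene lower corner [0.6156 0.3134 0.02  ]
scene upper corner [0.8916 0.6223 0.2   ] [0.7361 0.4387 0.2   ]
body corner [0.4162 0.2906]
body corner [0.4445 0.2211]
body corner [0.5801 0.3575]
body corner [0.6084 0.288 ]
```

View pics/t7.png

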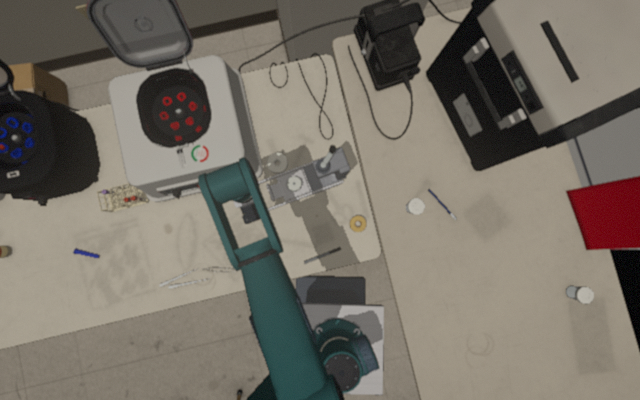

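View pics/s7.png

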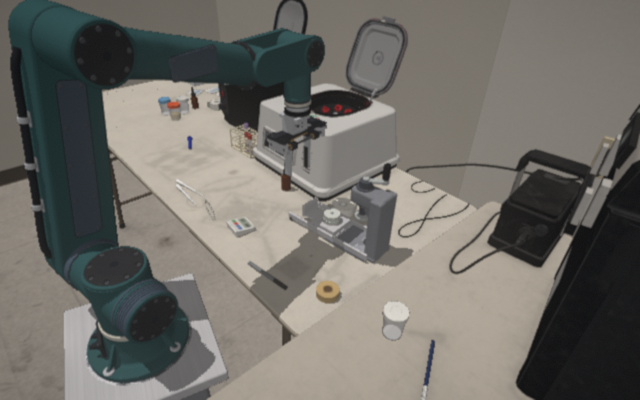

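Cassette top is at z≈0.0617, consistent with being seated. The centrifuge skirt is near, so I'll descend about 9 mm to the −y side with the fingers shut.

```bash
python3 -m crank '[[0,-0.005,0.005,0],[0.01,-0.009,0.01,0],[0.02,-0.009,0.01,0],[0.03,-0.009,0.01,0],[0.045,-0.009,0.01,0],[0.06,-0.009,0.01,0],[0.075,-0.009,0.01,0],[0.09,-0.009,0.01,0],[0.1,-0.009,0.01,0],[0.106,-0.009,0.01,0],[0.106,-0.009,0.01,0],[0.106,-0.009,0.01,0]]' 0 20
python3 - <<'E'
from h import *
to((0.530,0.2518,0.040),22.2)
E
```

```text
clock: 11.1
ee_pos: [0.5094, 0.2741, 0.0395]
eef_rot: [[0.004, 0.926, 0.378], [-0.001, 0.378, -0.926], [-1.0, 0.004, 0.002]]
force: [-0.1, -0.4, 0.8]
finger_gap: 0.0007
shift [-0.0004  0.0106  0.0285] turn 0.004202891419311072 yaw 22.204202891419325 at [0.5094 0.2741 0.0395] F [-0.1351 -0.4311  0.8378] gap 0.0007060702416249636 t 11.1
```

```bash
python3 -m crank '[[0,0,0.006,0],[0,0,0.012,0],[0,0,0.015,0],[0,0,0.018,0],[0,0,0.021,0],[0,0,0.024,0],[0,0,0.027,0],[0,0,0.031,0],[0,0,0.035,0],[0,0,0.039,0],[0,0,0.043,0],[0,0,0.047,0],[0,0,0.051,0],[0,0,0.055,0],[0,0,0.059,0],[0,0,0.063,0],[0,0,0.067,0],[0,0,0.071,0],[0,0,0.075,0],[0,0,0.079,0]]' 0 20
python3 - <<'E'
from h import *
to((0.602-.09*.378,0.070+.09*.926,0.040),22.2)
E
```

```text
clock: 12.77
ee_pos: [0.5395, 0.2007, 0.0395]
eef_rot: [[0.004, 0.926, 0.378], [-0.001, 0.378, -0.926], [-1.0, 0.004, 0.002]]
force: [0.4, 4.0, 1.5]
finger_gap: 0.0005
shift [-0.0003  0.0085  0.0546] turn 0.0017743985265781248 yaw 22.201774398526567 at [0.5395 0.2007 0.0395] F [0.3782 4.0088 1.4824] gap 0.000456987276264702 t 12.7667
```

Tray is sliding with about 4 N. About 45 mm remains.

```bash
python3 -m crank '[[0,0,0.003,0],[0,0,0.007,0],[0,0,0.011,0],[0,0,0.015,0],[0,0,0.019,0],[0,0,0.022,0],[0,0,0.025,0],[0,0,0.028,0],[0,0,0.031,0],[0,0,0.034,0],[0,0,0.036,0],[0,0,0.038,0],[0,0,0.038,0]]'; python3 -m crank '[[0,0,0.001,0],[0,0,0.002,0],[0,0,0.003,0],[0,0,0.004,0]]';python3 - <<'E'
from h import *
to((0.602-.09*.378,0.070+.09*.926,0.040),22.2)
s=grab("scene","s8"); zoom(s,320,175,80,60,10,"c8")
E
```

```text
clock: 13.85
ee_pos: [0.5538, 0.1648, 0.0394]
eef_rot: [[0.004, 0.926, 0.378], [-0.001, 0.378, -0.926], [-1.0, 0.003, 0.003]]
force: [0.8, 2.2, -0.2]
finger_gap: 0.0004
clock: 14.18
ee_pos: [0.5553, 0.1611, 0.0394]
eef_rot: [[0.004, 0.926, 0.378], [-0.001, 0.378, -0.926], [-1.0, 0.003, 0.003]]
force: [0.1, 3.5, 0.4]
finger_gap: 0.0006
shift [-0.0005  0.0088  0.012 ] turn -0.010123164533268891 yaw 22.18987683546674 at [0.5553 0.1611 0.0394] F [0.1025 3.5236 0.4241] gap 0.0005657923040570335 t 14.1833
```

View pics/c8.png

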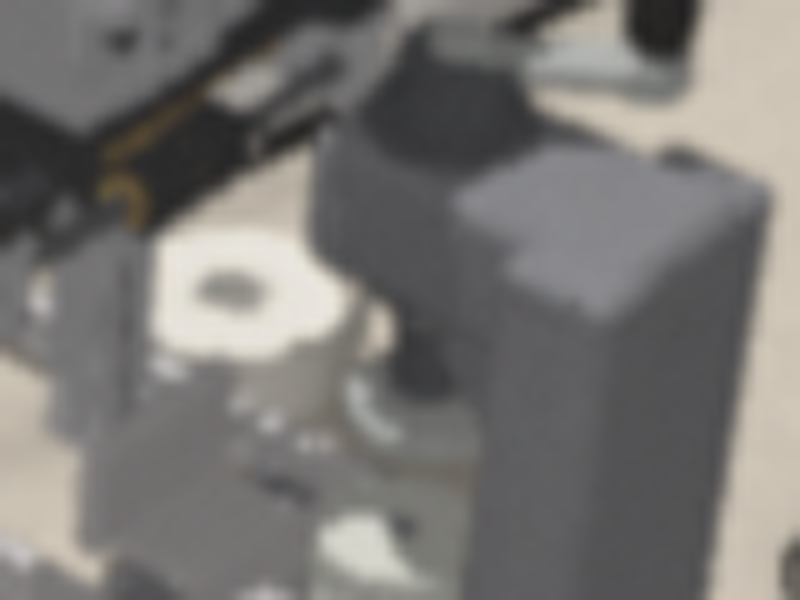

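The cassette is nearly under the platen (zoom 400,530 vs platen 420,420). I'll creep to the stop.

```bash
for i in 1 ; do python3 -m crank '[[0,0,0.001,0],[0,0,0.002,0],[0,0,0.003,0],[0,0,0.003,0]]'; done;  python3 -m crank '[[0,0,0.001,0],[0,0,0.002,0],[0,0,0.002,0]]'
```

```text
clock: 14.57
ee_pos: [0.5566, 0.1578, 0.0394]
eef_rot: [[0.004, 0.926, 0.377], [-0.002, 0.377, -0.926], [-1.0, 0.003, 0.003]]
force: [1.2, 3.2, 0.0]
finger_gap: 0.0004
clock: 14.82
ee_pos: [0.5569, 0.1572, 0.0395]
eef_rot: [[0.003, 0.926, 0.378], [0.001, 0.378, -0.926], [-1.0, 0.003, 0.0]]
force: [-1.0, 6.5, 2.2]
finger_gap: 0.0006
```

```bash
python3 -m crank '[[0,0,0.001,0],[0,0,0.002,0],[0,0,0.002,0]]'; python3 -m crank '[[0,0,0.001,0],[0,0,0.002,0],[0,0,0.002,0]]'
```

```text
clock: 15.07
ee_pos: [0.5569, 0.1572, 0.0395]
eef_rot: [[0.001, 0.926, 0.378], [0.004, 0.378, -0.926], [-1.0, 0.003, -0.004]]
force: [-1.7, 7.6, 1.2]
finger_gap: 0.0008
clock: 15.32
ee_pos: [0.5568, 0.1573, 0.0395]
eef_rot: [[-0.0, 0.926, 0.378], [0.008, 0.378, -0.926], [-1.0, 0.003, -0.008]]
force: [-0.8, 8.4, 1.0]
finger_gap: 0.0007
```

The tray is against the stop: position frozen, 8 N. I'll back off, rise, and look at the knob.

```bash
python3 -m crank '[[0,0,-0.005,0],[0,0,-0.015,0],[0,0,-0.03,0],[-0.01,0,-0.035,0],[-0.03,0,-0.035,0],[-0.06,0,-0.035,0],[-0.09,0,-0.035,0],[-0.12,0,-0.035,0],[-0.15,0,-0.035,0],[-0.18,0,-0.035,0],[-0.21,0,-0.035,0],[-0.235,0,-0.035,0],[-0.255,0,-0.035,0],[-0.255,0,-0.035,0],[-0.255,0,-0.035,0]]' 45 40
python3 - <<'E'
from h import *
s=grab("scene","s9");t=grab("top","t9"); 
o=np.hstack([cv2.resize(i[y:y+80,x:x+80],(400,400),interpolation=cv2.INTER_CUBIC) for i,x,y in((s,325,165),(t,275,130))])
cv2.imwrite("pics/c9.png",o)
to((.647,.0445,.29),22.2)
E
```

```text
clock: 16.57
ee_pos: [0.5441, 0.1874, 0.2964]
eef_rot: [[0.003, 0.926, 0.378], [0.008, 0.378, -0.926], [-1.0, 0.006, -0.006]]
force: [0.6, -0.5, 0.1]
finger_gap: 0.0424
shift [0.0017 0.0422 0.1715] turn 0.018066951622643046 yaw 22.218066951622657 at [0.5431 0.1872 0.293 ] F [-0.167  -0.1321 -0.7506] gap 0.04230719697688575 t 16.6667
```

View pics/c9.png

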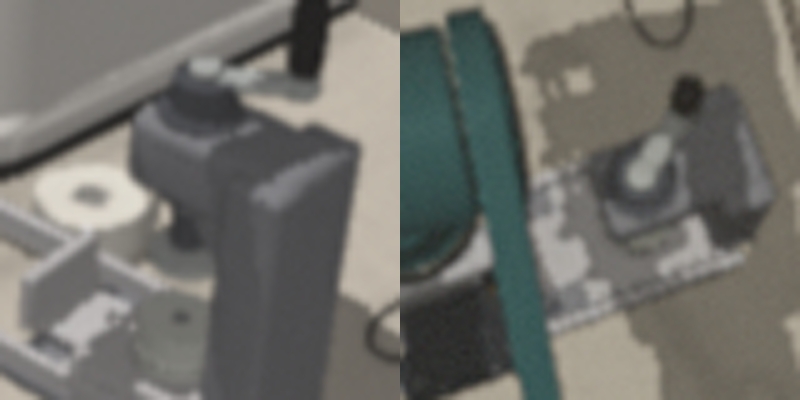

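Run:
```python
from h import *
s=grab("scene","s10");t=grab("top","t10")
for n,im,(x0,y0,w,h) in(("scene",s,(375,145,25,40)),("top",t,(320,135,22,25))):
    g=im[y0:y0+h,x0:x0+w].max(2)
    m=(g<60).astype(np.uint8); k,l,st,ce=cv2.connectedComponentsWithStats(m)
    for i in range(1,k):
        if st[i,4]>10: print(n,st[i]+[x0,y0,0,0,0],ce[i]+[x0,y0])
ax=np.array([.602,.070,0])
for ph in(-29,):
    k=ax+[.05*np.cos(np.radians(ph)),.05*np.sin(np.radians(ph)),.2445]
    print("knob pred",proj("scene",k),proj("top",k+[0,0,.0225]))
print("knob top-plane from top view", )
th=np.linspace(0,2*np.pi,200)
for z in(.060,.07,.08,.09,.1):
    P=np.array([proj("scene",ax+[.021*np.cos(a),.021*np.sin(a),z]) for a in th]);Z=(P-[325,165]+.5)*5-.5
    print(z,"c",(proj("scene",ax+[0,0,z])-[325,165]+.5)*5-.5,"LT",Z.min(0),"RB",Z.max(0))
zoom(s,345,200,40,40,15,"c10")
```

```text
scene [375 164  20  17 114] [385.7982 171.7807]
top [330 146   6   7  33] [332.1515 148.8788]
knob pred [385.614 171.653] [331.9639 147.934 ]
knob top-plane from top view
0.06 c [176.165 316.875] LT [138.4847 293.7676] RB [213.9272 340.6794]
0.07 c [177.6481 302.7437] LT [139.7786 279.731 ] RB [215.6013 326.4539]
0.08 c [179.1462 288.4704] LT [141.0855 265.5554] RB [217.2924 312.0833]
0.09 c [180.6594 274.0529] LT [142.4056 251.2388] RB [219.0005 297.5653]
0.1 c [182.1879 259.489 ] LT [143.7391 236.779 ] RB [220.726  282.8976]
```

View pics/c10.png

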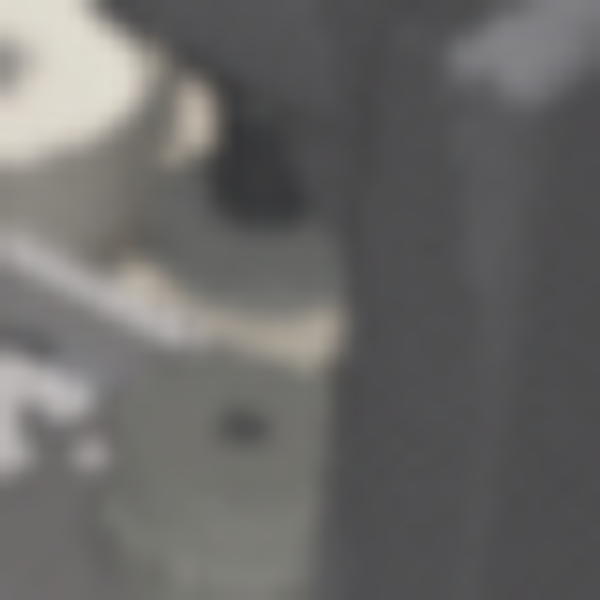

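The platen's lower rim at zoom y≈310 gives z≈0.1035, so the gap is about 43 mm, roughly 1.1 turns. The knob pixels match the prediction of axis (0.602,0.070), radius 50 mm, bearing −29°. Moving over the knob.

```bash
python3 -m crank '[[0,0.004,0.015,0],[0,0.008,0.035,0],[0,0.012,0.055,0],[0,0.017,0.075,0],[0,0.022,0.095,0],[0,0.027,0.115,0],[0,0.032,0.135,0],[0,0.037,0.155,0],[0,0.041,0.167,0],[0,0.0415,0.17,0],[0,0.0415,0.17,0],[0,0.0415,0.17,0]]' 45 40
python3 - <<'E'
from h import *
to((.6457,.0458,.230),22.2)
s=grab("scene","s11"); zoom(s,345,130,80,60,10,"c11")
E
```

```text
clock: 17.77
ee_pos: [0.6453, 0.0459, 0.2904]
eef_rot: [[-0.006, 0.926, 0.378], [0.007, 0.378, -0.926], [-1.0, -0.003, -0.009]]
force: [0.3, -0.3, -0.4]
finger_gap: 0.0425
shift [0.0604 0.0005 0.0007] turn 0.03270069900574413 yaw 22.23270069900575 at [0.6453 0.0459 0.2904] F [ 0.2849 -0.3485 -0.3909] gap 0.042482139630049966 t 17.7667
```

View pics/c11.png

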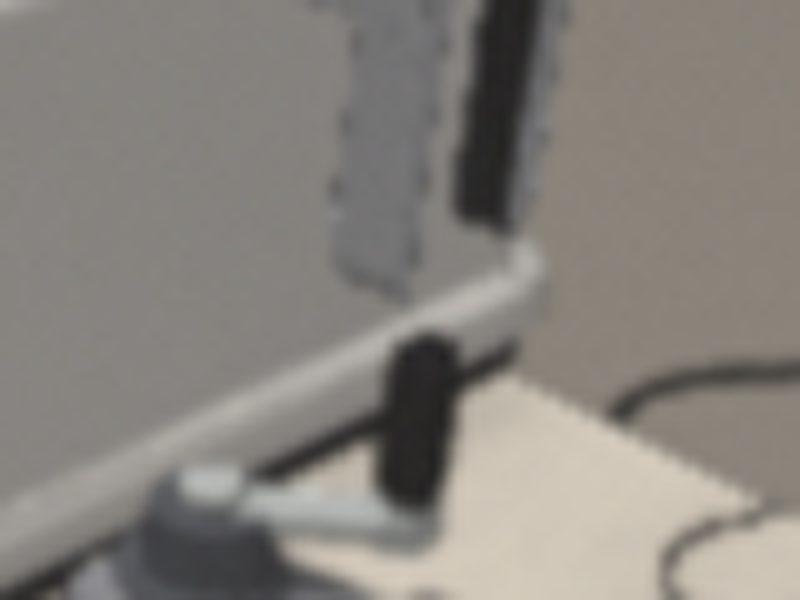

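The fingers straddle the knob (top at zoom 428,345, finger midpoint 437,245). I'll descend and grip.

```bash
python3 -m crank '[[0.01,0,0,0],[0.02,0.0005,0.0005,0],[0.03,0.0005,0.0007,0],[0.04,0.0005,0.0007,0],[0.05,0.0005,0.0007,0],[0.057,0.0005,0.0007,0],[0.06,0.0005,0.0007,0],[0.06,0.0005,0.0007,0],[0.06,0.0005,0.0007,0]]' 45 40; python3 -m crank '[[0,0,0,0],[0,0,0,0],[0,0,0,0],[0,0,0,0],[0,0,0,0],[0,0,0,0],[0,0,0,0],[0,0,0,0]]' 10 30
```

```text
clock: 18.57
ee_pos: [0.6457, 0.0462, 0.231]
eef_rot: [[-0.005, 0.925, 0.379], [0.007, 0.379, -0.925], [-1.0, -0.002, -0.008]]
force: [-0.6, -0.1, 0.7]
finger_gap: 0.0423
clock: 19.23
ee_pos: [0.6465, 0.0465, 0.2316]
eef_rot: [[-0.002, 0.925, 0.379], [0.008, 0.379, -0.925], [-1.0, 0.001, -0.008]]
force: [4.3, 0.6, 1.7]
finger_gap: 0.0189
```

Gripped (gap 18.9 mm). I'll compute the arc in tool axes.

```bash
cat >> h.py <<'E'
AX=np.array([.602,.070])
def arc(n,step,ax=None,r=.05):
    ax=AX if ax is None else np.array(ax)
    s=manip.sense();E=np.array(s["eef_rot"]);p=np.array(s["ee_pos"]);v=p[:2]-ax
    a0=np.degrees(np.arctan2(v[1],v[0]));F=np.array(s["force"])
    er=v/np.linalg.norm(v);et=np.array([er[1],-er[0]]) # clockwise tangent
    print("ang",round(a0,1),"r",round(np.linalg.norm(v)*1e3,1),"Ft",round(-F[:2]@et,2),"Fr",round(F[:2]@er,2),"Fz",round(F[2],1),"t",s["clock"],"gap",round(s["finger_gap"],4),"z",round(p[2],4),"yaw",round(np.degrees(np.arctan2(E[1,1],E[0,1])),1))
    for i in range(1,n+1):
        a=np.radians(a0-step*i);q=np.r_[ax+r*np.array([np.cos(a),np.sin(a)]),p[2]]-p
        d=E.T@q; print("[0,%.4f,%.4f,0]"%(d[1],d[2]),end=",")
    print()
E
python3 -c "
from h import *
arc(8,5)"
```

```text
ang -27.9 r 50.4 Ft 2.56 Fr 3.56 Fz 1.7 t 19.2333 gap 0.0189 z 0.2316 yaw 22.3
[0,-0.0037,0.0024,0],[0,-0.0074,0.0047,0],[0,-0.0113,0.0067,0],[0,-0.0153,0.0083,0],[0,-0.0195,0.0097,0],[0,-0.0237,0.0106,0],[0,-0.0281,0.0111,0],[0,-0.0324,0.0113,0],
```

```bash
python3 -m crank '[[0,-0.0037,0.0024,0],[0,-0.0074,0.0047,0],[0,-0.0113,0.0067,0],[0,-0.0153,0.0083,0],[0,-0.0195,0.0097,0],[0,-0.0237,0.0106,0],[0,-0.0281,0.0111,0],[0,-0.0324,0.0113,0]]' ; python3 -c "
from h import *
arc(20,6)"
```

```text
clock: 19.9
ee_pos: [0.622, 0.0251, 0.2316]
eef_rot: [[0.001, 0.925, 0.381], [0.01, 0.381, -0.925], [-1.0, 0.005, -0.009]]
force: [5.7, 4.8, -0.6]
finger_gap: 0.0198
ang -66.0 r 49.1 Ft 7.15 Fr -2.12 Fz -0.6 t 19.9 gap 0.0198 z 0.2316 yaw 22.4
[0,-0.0052,0.0007,0],[0,-0.0104,0.0001,0],[0,-0.0155,-0.0011,0],[0,-0.0204,-0.0029,0],[0,-0.0252,-0.0051,0],[0,-0.0296,-0.0078,0],[0,-0.0338,-0.0110,0],[0,-0.0376,-0.0146,0],[0,-0.0410,-0.0186,0],[0,-0.0440,-0.0229,0],[0,-0.0465,-0.0275,0],[0,-0.0485,-0.0323,0],[0,-0.0500,-0.0373,0],[0,-0.0509,-0.0425,0],[0,-0.0514,-0.0477,0],[0,-0.0512,-0.0529,0],[0,-0.0506,-0.0581,0],[0,-0.0494,-0.0632,0],[0,-0.0476,-0.0681,0],[0,-0.0454,-0.0729,0],
```

Tangential 7.2 N, radius 49 mm: running free and tracking well.

```bash
python3 -m crank '[[0,-0.0052,0.0007,0],[0,-0.0104,0.0001,0],[0,-0.0155,-0.0011,0],[0,-0.0204,-0.0029,0],[0,-0.0252,-0.0051,0],[0,-0.0296,-0.0078,0],[0,-0.0338,-0.0110,0],[0,-0.0376,-0.0146,0],[0,-0.0410,-0.0186,0],[0,-0.0440,-0.0229,0],[0,-0.0465,-0.0275,0],[0,-0.0485,-0.0323,0],[0,-0.0500,-0.0373,0],[0,-0.0509,-0.0425,0],[0,-0.0514,-0.0477,0],[0,-0.0512,-0.0529,0],[0,-0.0506,-0.0581,0],[0,-0.0494,-0.0632,0],[0,-0.0476,-0.0681,0],[0,-0.0454,-0.0729,0]]' ; python3 -c "
from h import *
arc(14,6)
s=grab('scene','s12'); zoom(s,340,150,80,80,7,'c12')"
```

```text
clock: 21.57
ee_pos: [0.5533, 0.072, 0.2316]
eef_rot: [[0.003, 0.926, 0.378], [0.004, 0.378, -0.926], [-1.0, 0.004, -0.002]]
force: [4.6, -7.5, -2.9]
finger_gap: 0.0193
ang 177.6 r 48.8 Ft 7.28 Fr -4.94 Fz -2.9 t 21.5667 gap 0.0193 z 0.2316 yaw 22.2
[0,0.0013,-0.0052,0],[0,0.0042,-0.0095,0],[0,0.0075,-0.0135,0],[0,0.0113,-0.0172,0],[0,0.0154,-0.0205,0],[0,0.0198,-0.0233,0],[0,0.0245,-0.0256,0],[0,0.0294,-0.0274,0],[0,0.0344,-0.0287,0],[0,0.0396,-0.0295,0],[0,0.0448,-0.0297,0],[0,0.0501,-0.0294,0],[0,0.0552,-0.0285,0],[0,0.0603,-0.0271,0],
```

View pics/c12.png

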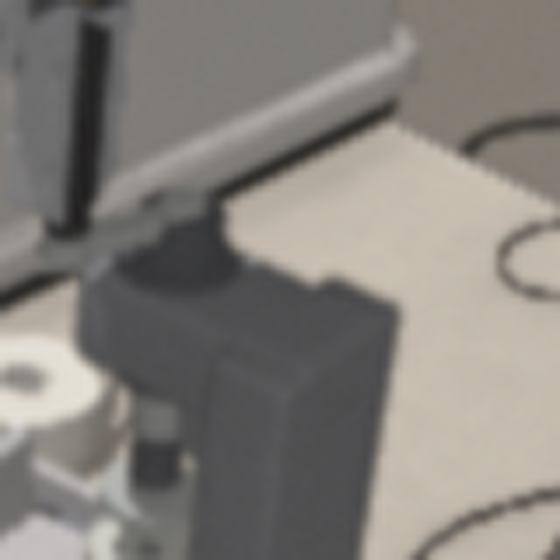

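Circle fit of the three poses puts the axis at (0.6032, 0.0715). I'll use that from here.

```bash
sed -i 's/^AX=.*/AX=np.array([.6032,.0715])/' h.py; python3 -c "
from h import *
arc(15,6)"
```

```text
ang 178.3 r 49.9 Ft 5.4 Fr -5.35 Fz -1.4 t 21.6167 gap 0.0193 z 0.2316 yaw 22.2
[0,0.0023,-0.0047,0],[0,0.0051,-0.0091,0],[0,0.0084,-0.0132,0],[0,0.0121,-0.0169,0],[0,0.0162,-0.0202,0],[0,0.0206,-0.0230,0],[0,0.0252,-0.0254,0],[0,0.0301,-0.0273,0],[0,0.0352,-0.0287,0],[0,0.0403,-0.0295,0],[0,0.0456,-0.0298,0],[0,0.0508,-0.0295,0],[0,0.0560,-0.0287,0],[0,0.0610,-0.0274,0],[0,0.0659,-0.0255,0],
```

```bash
python3 -m crank '[[0,0.0023,-0.0047,0],[0,0.0051,-0.0091,0],[0,0.0084,-0.0132,0],[0,0.0121,-0.0169,0],[0,0.0162,-0.0202,0],[0,0.0206,-0.0230,0],[0,0.0252,-0.0254,0],[0,0.0301,-0.0273,0],[0,0.0352,-0.0287,0],[0,0.0403,-0.0295,0],[0,0.0456,-0.0298,0],[0,0.0508,-0.0295,0],[0,0.0560,-0.0287,0],[0,0.0610,-0.0274,0]]' ; python3 -c "
from h import *
s=grab('scene','s13'); zoom(s,335,190,50,50,12,'c13')
arc(10,6)"
```

```text
clock: 22.78
ee_pos: [0.5958, 0.121, 0.2316]
eef_rot: [[-0.006, 0.926, 0.378], [0.003, 0.378, -0.926], [-1.0, -0.005, -0.006]]
force: [-7.8, 0.1, 2.3]
finger_gap: 0.0195
ang 97.3 r 50.0 Ft 5.43 Fr 1.64 Fz 2.5 t 22.8333 gap 0.0197 z 0.2316 yaw 22.2
[0,0.0050,0.0016,0],[0,0.0098,0.0037,0],[0,0.0143,0.0063,0],[0,0.0185,0.0094,0],[0,0.0224,0.0129,0],[0,0.0260,0.0168,0],[0,0.0290,0.0210,0],[0,0.0317,0.0255,0],[0,0.0338,0.0303,0],[0,0.0354,0.0353,0],
```

View pics/c13.png

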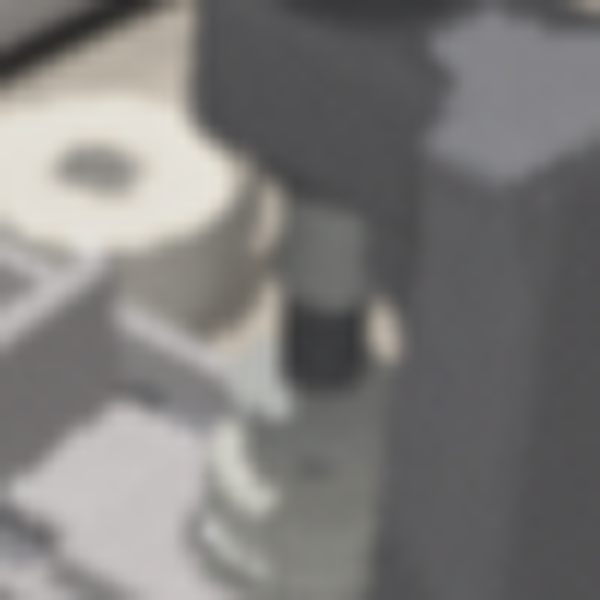

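Wound 235°; the platen rim is just above the cassette's dot (zoom 315,467), so about 13–17 mm remain. Winding 48° more.

```bash
python3 -m crank '[[0,0.0050,0.0016,0],[0,0.0098,0.0037,0],[0,0.0143,0.0063,0],[0,0.0185,0.0094,0],[0,0.0224,0.0129,0],[0,0.0260,0.0168,0],[0,0.0290,0.0210,0],[0,0.0317,0.0255,0]]' ; python3 -c "
from h import *
arc(10,3)
s=grab('scene','s14'); zoom(s,335,190,50,50,12,'c14')"
```

```text
clock: 23.5
ee_pos: [0.6332, 0.1117, 0.2315]
eef_rot: [[-0.011, 0.925, 0.381], [0.007, 0.381, -0.925], [-1.0, -0.008, -0.011]]
force: [-5.2, 5.0, 3.9]
finger_gap: 0.0192
ang 53.3 r 50.1 Ft 7.2 Fr 0.88 Fz 3.9 t 23.5 gap 0.0192 z 0.2315 yaw 22.4
[0,0.0012,0.0023,0],[0,0.0023,0.0047,0],[0,0.0034,0.0071,0],[0,0.0043,0.0095,0],[0,0.0051,0.0120,0],[0,0.0057,0.0146,0],[0,0.0062,0.0171,0],[0,0.0066,0.0197,0],[0,0.0069,0.0223,0],[0,0.0070,0.0250,0],
```

View pics/c14.png

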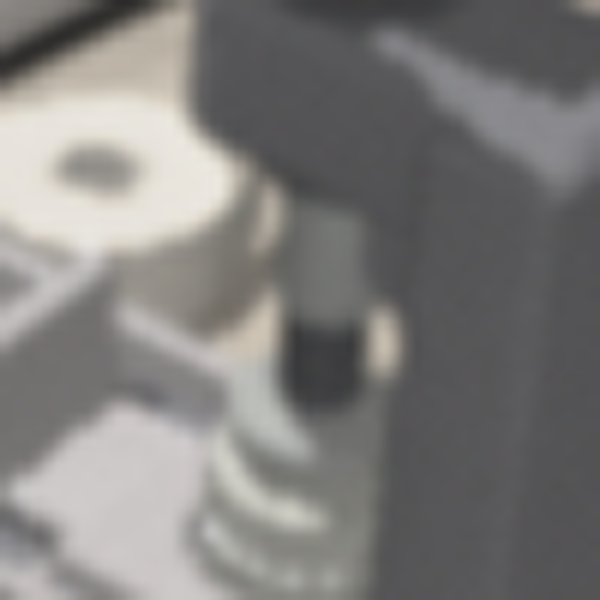

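```bash
python3 -m crank '[[0,0.0012,0.0023,0],[0,0.0023,0.0047,0],[0,0.0034,0.0071,0],[0,0.0043,0.0095,0],[0,0.0051,0.0120,0],[0,0.0057,0.0146,0],[0,0.0062,0.0171,0],[0,0.0066,0.0197,0],[0,0.0069,0.0223,0],[0,0.0070,0.0250,0]]' ; python3 -c "
from h import *
arc(4,4)"
```

```text
clock: 24.38
ee_pos: [0.6483, 0.0934, 0.2316]
eef_rot: [[-0.013, 0.924, 0.383], [0.012, 0.383, -0.924], [-1.0, -0.008, -0.016]]
force: [-2.7, 5.9, 2.7]
finger_gap: 0.0193
ang 25.9 r 50.2 Ft 6.48 Fr 0.1 Fz 2.7 t 24.3833 gap 0.0193 z 0.2316 yaw 22.5
[0,-0.0001,0.0035,0],[0,-0.0002,0.0070,0],[0,-0.0006,0.0104,0],[0,-0.0013,0.0139,0],
```

```bash
python3 -m crank '[[0,-0.0001,0.0035,0],[0,-0.0002,0.0070,0],[0,-0.0006,0.0104,0]]' >/dev/null; python3 -c "
from h import *
arc(3,4)"
```

```text
ang 17.8 r 50.1 Ft 7.04 Fr 2.23 Fz 1.5 t 24.6333 gap 0.0194 z 0.2316 yaw 22.7
[0,-0.0005,0.0035,0],[0,-0.0012,0.0069,0],[0,-0.0021,0.0102,0],
```

```bash
python3 -m crank '[[0,-0.0005,0.0035,0],[0,-0.0012,0.0069,0],[0,-0.0021,0.0102,0]]' >/dev/null; python3 -c "
from h import *
arc(3,4)"
```

```text
ang 9.4 r 50.1 Ft 7.12 Fr 2.07 Fz 1.8 t 24.8833 gap 0.0195 z 0.2316 yaw 22.9
[0,-0.0010,0.0033,0],[0,-0.0022,0.0066,0],[0,-0.0036,0.0098,0],
```

```bash
python3 -m crank '[[0,-0.0010,0.0033,0],[0,-0.0022,0.0066,0],[0,-0.0036,0.0098,0]]' >/dev/null; python3 -c "
from h import *
arc(3,4)"
```

```text
ang 0.9 r 50.1 Ft 7.08 Fr 2.6 Fz 1.4 t 25.1333 gap 0.0193 z 0.2317 yaw 23.1
[0,-0.0015,0.0032,0],[0,-0.0031,0.0062,0],[0,-0.0050,0.0092,0],
```

```bash
python3 -m crank '[[0,-0.0015,0.0032,0],[0,-0.0031,0.0062,0],[0,-0.0050,0.0092,0]]' >/dev/null; python3 -c "
from h import *
arc(3,4)"
```

```text
ang -8.0 r 50.0 Ft 6.63 Fr 2.9 Fz 0.8 t 25.3833 gap 0.0193 z 0.2317 yaw 23.3
[0,-0.0019,0.0029,0],[0,-0.0040,0.0057,0],[0,-0.0063,0.0083,0],
```

```bash
python3 -m crank '[[0,-0.0019,0.0029,0],[0,-0.0040,0.0057,0],[0,-0.0063,0.0083,0]]' >/dev/null; python3 -c "
from h import *
arc(3,4)
s=grab('scene','s15'); zoom(s,335,190,50,50,12,'c15')"
```

```text
ang -17.2 r 49.9 Ft 6.86 Fr 1.92 Fz 1.2 t 25.6333 gap 0.0192 z 0.2316 yaw 23.4
[0,-0.0023,0.0026,0],[0,-0.0049,0.0050,0],[0,-0.0076,0.0072,0],
```

View pics/c15.png

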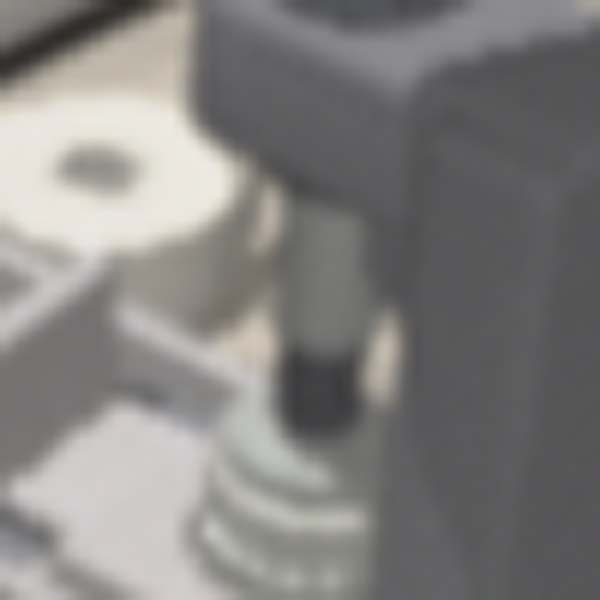

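The platen is now close over the cassette (rim about zoom y 485, cassette top edge about 510). Torque still free-running.

```bash
python3 -m crank '[[0,-0.0023,0.0026,0],[0,-0.0049,0.0050,0],[0,-0.0076,0.0072,0]]' >/dev/null; python3 -c "
from h import *
arc(3,4)"
```

```text
ang -25.1 r 49.9 Ft 11.71 Fr 2.33 Fz -0.5 t 25.9333 gap 0.0192 z 0.2317 yaw 23.6
[0,-0.0026,0.0023,0],[0,-0.0055,0.0043,0],[0,-0.0085,0.0061,0],
```

The torque stepped from 6.9 to 11.7 N: contact lies between bearings −17° and −25°, about −21°. The target is therefore about −111°. Winding most of it.

```bash
python3 -c "
from h import *
arc(15,5)"
```

```text
ang -25.1 r 49.9 Ft 11.71 Fr 2.33 Fz -0.5 t 25.9333 gap 0.0192 z 0.2317 yaw 23.6
[0,-0.0033,0.0028,0],[0,-0.0070,0.0052,0],[0,-0.0108,0.0073,0],[0,-0.0148,0.0091,0],[0,-0.0189,0.0105,0],[0,-0.0232,0.0115,0],[0,-0.0275,0.0122,0],[0,-0.0318,0.0124,0],[0,-0.0362,0.0123,0],[0,-0.0405,0.0119,0],[0,-0.0448,0.0110,0],[0,-0.0490,0.0098,0],[0,-0.0530,0.0082,0],[0,-0.0570,0.0063,0],[0,-0.0607,0.0040,0],
```

```bash
python3 -m crank '[[0,-0.0033,0.0028,0],[0,-0.0070,0.0052,0],[0,-0.0108,0.0073,0],[0,-0.0148,0.0091,0],[0,-0.0189,0.0105,0],[0,-0.0232,0.0115,0],[0,-0.0275,0.0122,0],[0,-0.0318,0.0124,0],[0,-0.0362,0.0123,0],[0,-0.0405,0.0119,0],[0,-0.0448,0.0110,0],[0,-0.0490,0.0098,0],[0,-0.0530,0.0082,0],[0,-0.0570,0.0063,0]]' >/dev/null; python3 -c "
from h import *
arc(8,3)"
```

```text
ang -90.7 r 49.7 Ft 12.55 Fr -1.53 Fz 0.2 t 27.1 gap 0.0193 z 0.2317 yaw 23.6
[0,-0.0025,-0.0009,0],[0,-0.0048,-0.0021,0],[0,-0.0070,-0.0035,0],[0,-0.0091,-0.0050,0],[0,-0.0112,-0.0066,0],[0,-0.0132,-0.0083,0],[0,-0.0151,-0.0102,0],[0,-0.0169,-0.0121,0],
```

```bash
python3 -m crank '[[0,-0.0025,-0.0009,0],[0,-0.0048,-0.0021,0],[0,-0.0070,-0.0035,0],[0,-0.0091,-0.0050,0],[0,-0.0112,-0.0066,0],[0,-0.0132,-0.0083,0],[0,-0.0132,-0.0083,0]]' >/dev/null; python3 -c "
from h import *
arc(4,2.5)"
```

```text
ang -105.0 r 49.7 Ft 11.3 Fr -3.78 Fz -2.3 t 27.6833 gap 0.0194 z 0.2317 yaw 23.6
[0,-0.0019,-0.0012,0],[0,-0.0035,-0.0026,0],[0,-0.0050,-0.0042,0],[0,-0.0065,-0.0058,0],
```

```bash
python3 -m crank '[[0,-0.0019,-0.0012,0],[0,-0.0035,-0.0026,0],[0,-0.0050,-0.0042,0],[0,-0.0058,-0.0050,0],[0,-0.0058,-0.0050,0]]' >/dev/null; python3 -c "
from h import *
arc(2,2)"
```

```text
ang -109.8 r 49.7 Ft 12.17 Fr -3.95 Fz -2.6 t 28.1 gap 0.0196 z 0.2316 yaw 23.6
[0,-0.0014,-0.0010,0],[0,-0.0026,-0.0023,0],
```

At −110°, about 89° past contact. I'll release and rise straight up.

```bash
python3 -m crank '[[0,0,0,0],[0,0,0,0],[0,0,0,0],[0,0,0,0],[0,0,0,0],[0,0,0,0]]' 45 30; python3 -m crank '[[-0.01,0,0,0],[-0.025,0,0,0],[-0.045,0,0,0],[-0.065,0,0,0],[-0.085,0,0,0],[-0.1,0,0,0],[-0.1,0,-0.03,0],[-0.1,0,-0.06,0],[-0.1,0,-0.09,0],[-0.1,0,-0.12,0],[-0.1,0,-0.15,0],[-0.1,0,-0.15,0],[-0.1,0,-0.15,0]]'
python3 - <<'E'
from h import *
s=grab("scene","s16");t=grab("top","t16")
o=np.hstack([cv2.resize(i[y:y+80,x:x+80],(400,400),interpolation=cv2.INTER_CUBIC) for i,x,y in((s,320,160),(t,275,130))])
cv2.imwrite("pics/c16.png",o)
for a in(-105,-110,-115):
    k=np.r_[AX+.05*np.array([np.cos(np.radians(a)),np.sin(np.radians(a))]),.2445]
    print(a,(proj("scene",k)-[320,160]+.5)*5-.5,(proj("top",k+[0,0,.0225])-[275,130]+.5)*5-.5+[400,0])
E
```

```text
clock: 28.6
ee_pos: [0.586, 0.0247, 0.2316]
eef_rot: [[0.021, 0.916, 0.401], [0.037, 0.4, -0.916], [-0.999, 0.034, -0.026]]
force: [-0.4, -0.2, 0.2]
finger_gap: 0.0421
clock: 29.68
ee_pos: [0.5233, 0.1594, 0.3367]
eef_rot: [[0.022, 0.915, 0.403], [0.037, 0.402, -0.915], [-0.999, 0.035, -0.025]]
force: [-0.1, -0.2, 1.0]
finger_gap: 0.042
-105 [261.897  105.8227] [723.4907 187.4661]
-110 [253.2389 106.4014] [721.0573 194.5336]
-115 [244.4012 106.5685] [718.0091 201.3646]
```

View pics/c16.png

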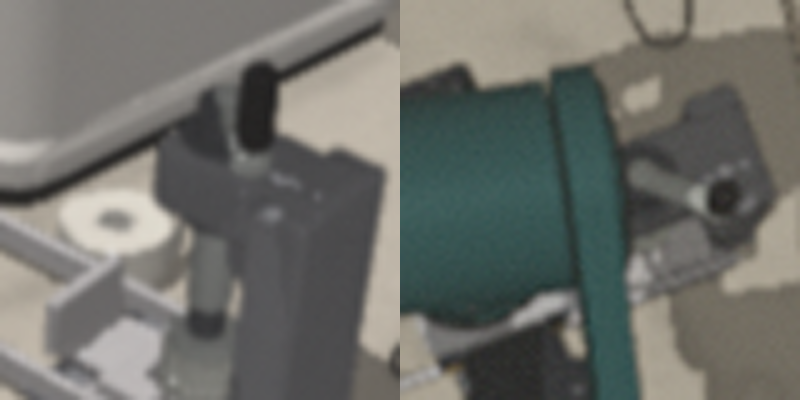

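View pics/t16.png

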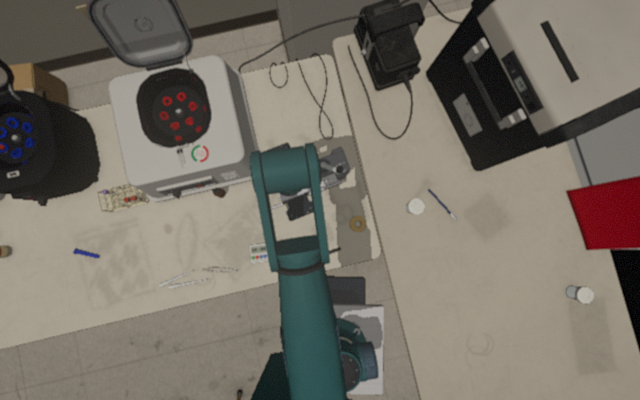

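Knob seen at (257,107) scene and (723,193) top, i.e. −108° to −110°. The platen is down on the cassette, the tray is home, and the arm is clear. Handing in.

```bash
python3 -c "
from rig import manip
print(manip.hand_in()); s=manip.sense(); print(s['clock'],s['force'])"
```

```text
the job is handed in; nothing more can be done
None
the job is handed in; nothing more can be done
```

The cassette is clamped in the press and the job is handed in, at about 30 s on the robot's clock. No verdict was reported.

- **Cassette:** It caught the chamfer at first, so I shifted it about 1.5 mm and it dropped in. Its top then measured about 62 mm above the table against 60 mm expected, which is within the camera error.
- **Tray:** I pushed it with about 4 N until it stopped moving against the stop, with about 8 N at the end.
- **Crank:** It ran free at about 7 N on the knob. The force stepped to 11.7 N between two readings 8° apart, so contact is known to about ±4°. I wound about 89° beyond the middle of that interval, and the highest force I read was about 12.6 N.

After I released the knob, the pictures put it at −108° to −110° against my target of −111°. They also showed the platen down on the cassette, the tray home and the arm clear. The label roll, timer and tape roll looked undisturbed. I did not specifically check the bottle and cup, but nothing came near the cup, and the bottle was clear of my path by calculation.

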